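# Let two candle tins down the feeder

### The arm

A 6-joint arm with a two-finger parallel gripper is mounted at the origin on the work surface. World frame = base frame: x ahead of the robot, y to its left, z up, the work surface at z = 0. Lengths are in m, angles in rad, forces in N, time in s.
With the tool pointing down it reaches from about 0.35 to 0.85 m from the base axis. Payload 8.1 kg.
Tool frame: the origin (TCP) lies between the finger pads; the fingertips stand 11 mm ahead of it and the grasp point (between the pads) lies 8 mm behind it (robot.tips_ahead is the distance from the TCP to the fingertips, in m); z points along the fingers, y is the line along which they close (so a half turn about z gives the same grasp; the last joint's range is limited). The gripper opens to 93 mm and grips with 3 to 60 N. Pads are 15 mm wide; open, the fingers measure 128 mm over their backs; the gripper's body (75 mm by 188 mm) begins 65 mm behind the grasp point.
Start: joints at [1.213, 0.13, 1.488, -0, 1.523, -0.085], TCP at [0.162, 0.578, 0.23] pointing down, gripper open.
Joint ranges: [-2.96, 2.96], [-0.89, 2.26], [0.02, 2.5], [-1.34, 4.48], [0, 2.73], [-2.66, 2.66]. Speed limits (rad/s): [2.39, 2.39, 2.79, 3.14, 3.14, 3.14].

### API

Orientations are given as a rotation vector (axis times angle).
In Python, from plant import robot gives the robot as it stands. The module is installed in compiled form; this text tells all that it offers.
- The arm moves only by the tool move_arm, never from a script. Its argument "deltas" is one flat list of numbers, 7 for each row, row after row: the shift along the tool's x, y, z in m, then the turn, a rotation vector about the tool's x, y, z in rad, then the opening, from 0 (shut) to 1 (fully open). A call has 1 to 12 rows; each row is the pose to reach, as a shift and turn from the pose commanded when the call began, along the tool's axes at that moment; what a row does not reach only later rows make up. A row lasts 1/8 s, in which the tool goes at most 62.5 mm and 10.7 degrees, less where a joint would pass 70% of its speed; a pose out of reach is approached as far as the arm can. A call with a gripper value outside its range is refused whole. The fingers move at their own pace and stop on an object; "squeeze" is the grip in N (left out, the last holds). Time passes only in rows, so rows that repeat a pose let the fingers close. It gives the time, the measured TCP pose, the force, the opening and the grip force at its end, in the units of the state.
- robot.read_state(): the state, without advancing time (a new reading comes with each control period).
- robot.read_camera(name): name is "side" or "top" or "wrist"; returns (picture, depth): 420x560x3 uint8, red, green, blue; 420x560 float32, m along the optical axis (not along the pixel's ray), 0 where there is no reading.
- robot.camera_model(name): a dict with "K" (3x3 intrinsics, pixels), "R" (3x3) and "t" (3): a world point X has camera coordinates R X + t; the wrist camera has in their place "tool_from_camera" (4x4, takes a point from camera to tool coordinates, whose origin is the TCP and whose axes are the flange's). Camera axes: x right, y down, z forward; pixel columns grow to the right and rows downward; lengths in m; the calibration is good to about 2 mm. A picture is of the moment at which its call begins: read the wrist's pose just before it. camera_model takes no time and is no camera call.
- robot.close_job(): hands the job in; it is judged then, once.
Trained networks look in the newest picture that a camera, given by its name, has taken for a name from the list of things; names that differ only in an ending like _2 or _b are one class to them, and where a whole thing is asked for, a point or a joint stands for the part that bears it (a point fixed in the world has none). Each returns a list of dicts, best first, with "confidence" (0 to 1); they miss things now and then, are a little off and sometimes report something else, mostly with a low value. They report only what shows in the picture. A call takes as long as a camera call. They do not tell look-alikes from the thing itself.
- robot.recognise(camera, label): "uv" ([column, row] in pixels, amid what is visible of it).
The state is a dict: "t": time; "q": joint angles; "dq": joint speeds; "joint_torque": joint torques, N m; "tool_pos": TCP position; "orientation": TCP orientation; "force": force on the tool from outside, world axes, zero at the start; "wrist_torque": the same for the moment, N m; "opening": finger opening in m; "gripper_force": force on a finger pad.
Only numpy, scipy, OpenCV 4.12 (cv2) and the standard library are available. Lean on these libraries where they do the work, as an engineer would, in place of code of your own. Each camera call takes 0.05 s, during which the arm holds its last target. There are 200 camera calls.

### The job

Two candle tins are wanted for the gift box. On the sloping tin feeder, press the pad at the upper end of the rocker all the way down with the fingertips so that the gate at its other end lifts and lets one tin slide to the end stop, let the pad come back up so that the gate shuts, then press and release it once more for the second tin. The other two tins stay behind the shut gate; do not touch the tins or the gate by hand, leave everything else where it stands, and finish with the hand clear.

Things in the scene. Friction and masses are not known exactly. Their poses are not given: they have to be found in the camera images.
- feeder: tin feeder, a fixed stand with a sloping steel lane (about 500 mm long, 120 mm wide over the bearing cheeks). Origin on the table under the lane's gate area, x axis level and pointing down the lane (downhill), y across it, z up. The lane falls 12 degrees towards +x
- lane: the sloping lane itself, 76 mm wide between side guides 30 mm high. Origin on the lane's floor in the middle of its width, 75 mm above the table, where the first waiting tin stands; x down the slope, y across, z square to the floor. Rubber-faced end stop at x = +0.192; upper end open at x = -0.262. The floor is slick plastic: freed tins slide down by themselves in about a second
- rocker (a joint): angle of the rocker about its pivot (rad): 0 at rest, pad up and gate down; 0.45 pad fully down against its stop and gate up. A spring returns it: about 3 N at the pad to start, 6 N at the bottom. The gate frees a tin only above about 0.37, and the fork pins under the rocker then hold the tin behind, so one full press lets just one tin go however long it is held; when the pad is back up the next tin slides to the gate in about half a second
- pivot (a point): middle of the rocker's pivot shaft, 58 mm above the lane's floor, measured square to it, over the first waiting tin's centre; the rocker turns about the feeder's y axis
- pad_top (a point): centre of the upper face of the press pad (pad)
- pad: press pad, black ribbed rubber on a steel plate, 62 mm along the lane by 72 mm across, at the uphill end of the rocker over the waiting tins; origin at the centre of its upper face, z square to it. The centre lies 106 mm from the pivot axis. At rest it is about 208 mm above the table and its face falls some 13 degrees towards downhill; pressed, it has gone down about 40 mm and uphill about 25 mm on its arc, and falls some 13 degrees the other way
- gate: steel gate blade across the lane, 86 mm wide, 20 mm high, 3 mm thick, fixed to the downhill end of the rocker, in front of the first waiting tin's lid; its origin lies on the pivot, not on the blade
- gate_edge (a point): middle of the lower edge of the gate blade, on its uphill face; shut, it is 34 mm above the lane's floor and 36 mm down the lane from the lane's origin
- tin1: first candle tin at the gate: round lidded metal tin with a paper band, diameter 70 mm, height 48 mm, about 0.2 kg; origin at the centre of its underside, z up through the lid (it leans with the lane)
- tin2: second candle tin, same, touching the first on its uphill side
- tin3: third candle tin, same, behind the second; it must stay behind the gate
- tin4: fourth candle tin, same, behind the third
- gift_box: open kraft carton beyond the feeder's low end, 90 x 160 x 50 mm; origin at the centre of its underside. Bystander
- jar_a: candle in a glass jar, diameter 78 mm, height 88 mm; origin at the centre of its underside. Bystander beside the feeder
- jar_b: same as jar_a, beside the feeder. Bystander
- wick_pot: glass pot with steel wick bars standing in it, diameter 72 mm, 155 mm high over the bars; origin at the centre of its underside. Bystander beside the feeder
- snips: wick snips lying flat, 165 mm long, 12 mm high; origin near the pivot screw, underside. Bystander
- lid_stack: stack of three tin lids, diameter 70 mm, height 39 mm; origin at the centre of its underside. Bystander
- label_roll: roll of labels lying flat, diameter 90 mm, height 40 mm; origin at the centre of its underside. Bystander
There are look-alikes about, which are no part of the job. What is shaped like the tin3 but blue or red is not meant.

How it is judged:
On the way, in this order (a step that is already met when the one before it is completed fails the run):
1. the pad is pressed down with the fingers (value of joint rocker above 0.35 rad and contact force between the fingers and pad above 0.5 N), for 0.1 s.
2. the first tin has slid to the end stop, the gate is shut and the second tin is still behind it (x of tin1 in the frame of lane above 0.14 m and value of joint rocker below 0.05 rad and x of tin2 in the frame of lane below 0.02 m), for 0.1 s.
3. the pad is pressed down again (all of step 1), for 0.1 s.
At the end, for the whole second after the job is handed in: the first two tins stand on the lane below the gate, the first at the end stop (centre more than 140 mm down the lane from the lane's origin) and the second behind it (more than 70 mm), at rest; the gate is shut (rocker below 0.05 rad) and the third and fourth tins wait behind it (x of tin1 in the frame of lane above 0.14 m and x of tin2 in the frame of lane above 0.07 m and z of each of tin1, tin2 in the frame of lane below 0.008 m and x of tin3 in the frame of lane below 0.02 m and x of tin4 in the frame of lane below -0.04 m and value of joint rocker below 0.05 rad and linear speed of each of tin1, tin2, tin3 below 0.03 m/s); the robot touches nothing.
It fails at once if a third tin is let past the gate (x of tin3 in the frame of lane above 0.03 m).
It fails at once if a tin is touched by the robot (contact force between any of the fingers, the arm and tin1 above 0.5 N or contact force between any of the fingers, the arm and tin2 above 0.5 N or contact force between any of the fingers, the arm and tin3 above 0.5 N or contact force between any of the fingers, the arm and tin4 above 0.5 N).
It fails at once if a tin is lifted off the lane (z of any of tin1, tin2, tin3, tin4 in the frame of lane above 0.02 m).
It fails at once if the gate itself is lifted by hand (contact force between any of the fingers, the arm and gate above 0.5 N).
It fails at once if a bystander is moved (distance of any of gift_box, jar_a, jar_b, wick_pot, snips, lid_stack, label_roll from where it was at the start of the episode above 0.02 m).
It also fails if it takes over 45 s, if anything falls off the work surface, if the arm or the gripper's body presses on something with over 40 N, if the wrist force passes 120 N, or if a joint passes its speed limit or range.

## Working session

There is one attempt and no reset: what is moved stays moved. The work goes in short steps, Python scripts to look and compute and a tool call to move; the robot and the scene stay as the last step left them, time stands still between calls to the robot, and variables do not carry over. Pictures are saved under pics/ and viewed, at most 10 in all, crops included, and the job is handed in when it is done.

Besides the shell and the picture viewer there is one more tool, called after "Call:" as name(argument=value, ...), one argument or row to a line, values as JSON. move_arm: Moves the arm, as the interface text tells. Its arguments: {"type":"object","properties":{"deltas":{"type":"array","items":{"type":"number"}},"squeeze":{"type":"number"}},"required":["deltas"]}

```bash
mkdir -p pics
cat > h.py <<'E'
import numpy as np, cv2
from plant import robot
from scipy.spatial.transform import Rotation as Ro
def cam(n):
    s=robot.read_state(); p,d=robot.read_camera(n); m=robot.camera_model(n)
    if 'R' in m: R=np.array(m['R']).T; t=-R@np.array(m['t'])
    else:
        T=np.array(m['tool_from_camera']); Rt=Ro.from_rotvec(s['orientation']).as_matrix()
        R=Rt@T[:3,:3]; t=Rt@T[:3,3]+np.array(s['tool_pos'])
    K=np.array(m['K']); v,u=np.indices(d.shape)
    c=np.stack([(u-K[0,2])/K[0,0]*d,(v-K[1,2])/K[1,1]*d,d],-1)
    return p,d,c@R.T+t
E
python3 - <<'E'
from h import *
np.set_printoptions(precision=4,suppress=True)
ims=[]
for n in('top','side'):
    p,d,W=cam(n); p=p.copy()
    for l in ['pad','gate','tin1','pivot','gift_box','jar_a','wick_pot','feeder']:
        for r in robot.recognise(n,l)[:3]:
            u,v=[int(round(x)) for x in r['uv']]
            print(n,l,r['confidence'],u,v,W[min(v,419),min(u,559)])
    cv2.imwrite(f'pics/{n}.png',p[...,::-1])
    np.save(n+'.npy',W)
print(robot.read_state())
E
```

```text
top pad 0.87 215 204 [0.5077 0.2303 0.2118]
top gate 0.55 263 205 [0.5126 0.1049 0.0544]
top tin1 0.95 174 293 [0.2469 0.3817 0.0474]
top tin1 0.78 250 209 [0.4971 0.1404 0.1235]
top tin1 0.72 224 284 [0.2718 0.2281 0.0481]
top pivot 0.55 219 211 [0.4883 0.2198 0.2093]
top gift_box 0.72 343 197 [ 0.5372 -0.1496  0.0049]
top gift_box 0.42 247 207 [0.5034 0.1494 0.1196]
top gift_box 0.18 276 165 [0.6337 0.0626 0.0733]
top jar_a 0.72 273 165 [0.6336 0.0717 0.0749]
top jar_a 0.19 222 250 [ 0.3743  0.2398 -0.0006]
top wick_pot 0.69 181 253 [0.371  0.3468 0.1079]
top feeder 0.89 247 212 [0.4884 0.1493 0.1235]
top feeder 0.3 279 248 [0.3801 0.0573 0.0764]
side pad 0.98 255 161 [0.4931 0.2164 0.2088]
side gate 0.75 270 212 [0.4994 0.1066 0.1205]
side tin1 0.91 169 235 [0.2603 0.1994 0.0404]
side tin1 0.72 255 188 [0.4804 0.1732 0.1556]
side tin1 0.72 249 176 [0.4899 0.2663 0.1432]
side pivot 0.6 269 213 [0.4968 0.1064 0.1182]
side pivot 0.3 328 235 [0.6232 0.0301 0.0781]
side gift_box 0.75 316 304 [ 0.5272 -0.1403  0.026 ]
side jar_a 0.77 327 237 [0.6211 0.0304 0.0725]
side jar_a 0.69 225 258 [0.3662 0.0219 0.0691]
side jar_a 0.28 256 168 [0.4885 0.1912 0.2015]
side wick_pot 0.88 200 196 [0.3637 0.3206 0.0734]
side feeder 0.84 265 226 [0.4936 0.1297 0.0673]
{'t': 0.9, 'q': array([ 1.2126,  0.1304,  1.4882,  0.    ,  1.523 , -0.0854]), 'dq': array([ 0.0008, -0.0003,  0.0013, -0.0015, -0.0008, -0.    ]), 'joint_torque': array([  0.0003, -55.9762, -49.206 ,   0.0769,   0.0228,   0.    ]), 'tool_pos': array([0.1616, 0.5778, 0.2297]), 'orientation': array([-0.4272, -3.1124, -0.    ]), 'force': array([0.0687, 0.2221, 0.1659]), 'wrist_torque': array([ 0.0118,  0.0155, -0.0336]), 'gripper_force': 0.0, 'opening': 0.09303772351167901}
```

View pics/top.png

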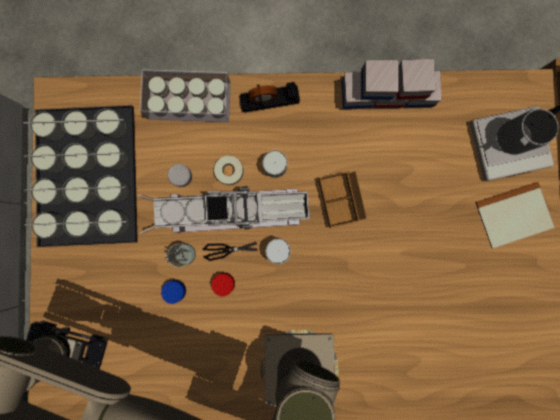

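View pics/side.png

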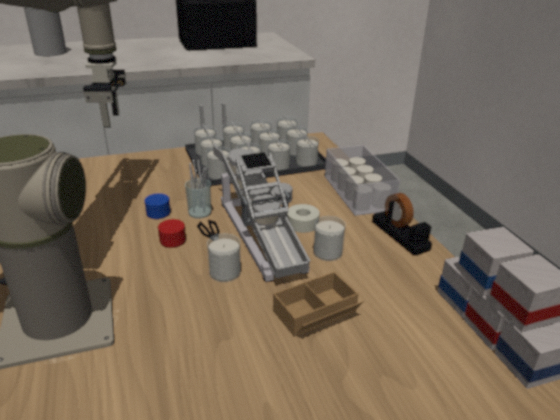

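The top view shows the pad as a black square at about (217,207), the lane running left (uphill) to right (downhill), and the gift box at (343,197). The side view confirms the pad at about (256,160), with nothing tall above it.

Run:
```python
from h import *
np.set_printoptions(precision=4,suppress=True)
for n,(u,v) in (('top',(217,207)),('side',(256,160))):
    W=np.load(n+'.npy'); p=cv2.imread(f'pics/{n}.png')
    m=(p.max(-1)<60); w=np.zeros_like(m); w[v-25:v+25,u-25:u+25]=1
    m&=w&(W[...,2]>.19)&(W[...,2]<.24)
    P=W[m]; print(n,len(P),P.mean(0),np.median(P,0),P.min(0),P.max(0))
    A=np.c_[P-P.mean(0)]; _,s,V=np.linalg.svd(A,full_matrices=False); print(V[2])
    print(cv2.minAreaRect(P[:,:2].astype('f4')))
# lane axis from top: points higher than table near lane
W=np.load('top.npy'); sub=W[185:235,150:310].reshape(-1,3); 
P=sub[(sub[:,2]>.04)&(abs(sub[:,0]-.495)<.09)]
r=cv2.minAreaRect(P[:,:2].astype('f4')); print(r)
print(cv2.fitLine(P[:,:2].astype('f4'),cv2.DIST_HUBER,0,.01,.01).ravel())
p=cv2.imread('pics/top.png')[170:250,140:320]; cv2.imwrite('pics/c.png',cv2.resize(p,None,fx=4,fy=4,interpolation=2))
s=robot.read_state(); print(Ro.from_rotvec(s['orientation']).as_matrix())
```

```text
top 427 [0.4982 0.2261 0.2093] [0.4992 0.2257 0.2092] [0.4663 0.1988 0.1963] [0.5302 0.2522 0.2222]
[ 0.0053 -0.2479  0.9688]
((0.49807068705558777, 0.22511619329452515), (0.06214984506368637, 0.05258728936314583), 4.001646518707275)
side 289 [0.4969 0.2221 0.2088] [0.4965 0.2218 0.2088] [0.4673 0.1948 0.2021] [0.5277 0.2514 0.2156]
[ 0.0139 -0.2074  0.9782]
((0.49746763706207275, 0.22309398651123047), (0.06045420095324516, 0.056580349802970886), 0.08410298079252243)
((0.5008652210235596, 0.1956516057252884), (0.4656834602355957, 0.14383390545845032), 87.56503295898438)
[ 0.054  -0.9985  0.499   0.2072]
[[-0.963   0.2694 -0.    ]
 [ 0.2694  0.963   0.    ]
 [ 0.      0.     -1.    ]]
```

View pics/c.png

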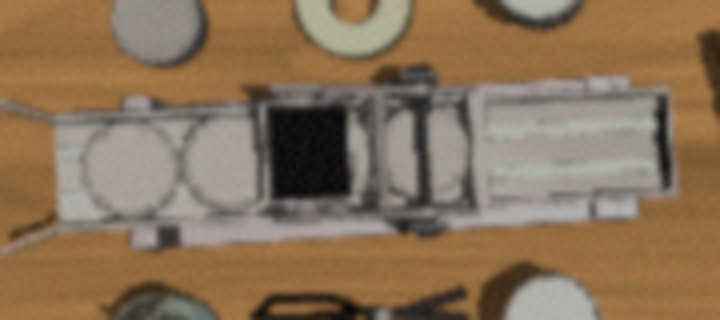

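The crop shows the pad clear on top, with the axis pointing downhill at about (0.05, -1.0). I'll go above it with the fingers shut and tool y across the lane.

Call:
move_arm(
  deltas=[-0.042, -0.025, -0.03, 0, 0, 0.125, 0, -0.084, -0.05, -0.03, 0, 0, 0.25, 0, -0.126, -0.075, -0.03, 0, 0, 0.375, 0, -0.168, -0.1, -0.03, 0, 0, 0.5, 0, -0.21, -0.125, -0.03, 0, 0, 0.625, 0, -0.252, -0.15, -0.03, 0, 0, 0.75, 0, -0.294, -0.175, -0.03, 0, 0, 0.875, 0, -0.336, -0.2, -0.03, 0, 0, 1.0, 0, -0.378, -0.225, -0.03, 0, 0, 1.125, 0, -0.419, -0.249, -0.03, 0, 0, 1.248, 0, -0.419, -0.249, -0.03, 0, 0, 1.248, 0, -0.419, -0.249, -0.03, 0, 0, 1.248, 0],
)

```text
t: 2.4
tool_pos: [0.4978, 0.2254, 0.2596]
orientation: [-2.164, -2.277, 0.0]
force: [-0.9, 0.1, 0.9]
opening: 0.0002
gripper_force: 0.0
```

Run:
```python
from h import *
np.set_printoptions(precision=4,suppress=True)
p,d,W=cam('wrist'); cv2.imwrite('pics/w.png',p[...,::-1])
for r in robot.recognise('wrist','pad')[:2]:
    u,v=[int(round(x)) for x in r['uv']]; print(r,W[v,u])
m=(p.max(-1)<60)&(W[...,2]>.18)&(W[...,2]<.24)
m&=(abs(W[...,0]-.498)<.05)&(abs(W[...,1]-.225)<.05)
P=W[m]; print(len(P),P.mean(0),P.min(0),P.max(0))
s=robot.read_state(); print(s['t'],s['tool_pos'],s['opening'],s['force'],Ro.from_rotvec(s['orientation']).as_matrix(),robot.tips_ahead)
```

```text
{'uv': [279.3, 219.4], 'confidence': 0.84} [0.4984 0.2361 0.213 ]
{'uv': [282.6, 128.6], 'confidence': 0.6} [0.499  0.2938 0.1503]
5008 [0.4988 0.2309 0.2108] [0.4649 0.1969 0.2025] [0.5323 0.2532 0.2175]
2.5 [0.4973 0.2261 0.2597] 0.0004321285168220759 [-0.7219 -0.0418  0.8888] [[-0.0521  0.9986 -0.0002]
 [ 0.9986  0.0521  0.0003]
 [ 0.0004 -0.0002 -1.    ]] 0.011
```

View pics/w.png

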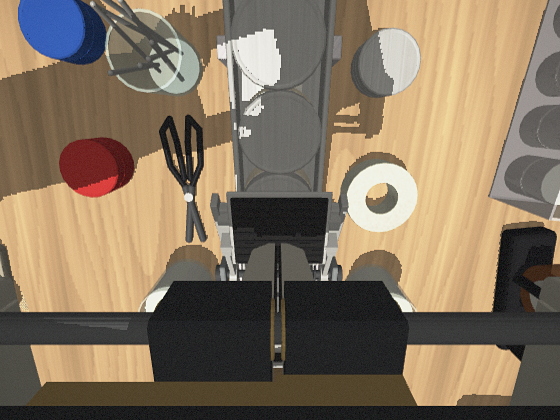

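The wrist view shows the fingers over the pad's middle (pad at columns 230–330, rows 195–265), with tool x pointing uphill and tool z down. The first press follows the arc.

Call:
move_arm(
  deltas=[0, 0, 0.02, 0, 0, 0, 0, 0, 0, 0.034, 0, 0, 0, 0, 0.005, 0, 0.045, 0, 0, 0, 0, 0.01, 0, 0.0515, 0, 0, 0, 0, 0.015, 0, 0.058, 0, 0, 0, 0, 0.019, 0, 0.065, 0, 0, 0, 0, 0.022, 0, 0.072, 0, 0, 0, 0, 0.025, 0, 0.08, 0, 0, 0, 0, 0.025, 0, 0.081, 0, 0, 0, 0, 0.025, 0, 0.081, 0, 0, 0, 0],
)

```text
t: 3.75
tool_pos: [0.4964, 0.2511, 0.1813]
orientation: [-2.164, -2.277, -0.002]
force: [-12.3, -1.1, 24.0]
opening: 0.0004
gripper_force: 11.6
```

Run:
```python
from h import *
np.set_printoptions(precision=4,suppress=True)
p,d,W=cam('side'); cv2.imwrite('pics/s2.png',cv2.resize(p[110:290,180:360,::-1],None,fx=3,fy=3,interpolation=2))
s=robot.read_state(); print(s['t'],s['tool_pos'],s['force'])
```

```text
3.8 [0.4964 0.2511 0.1814] [-13.0749  -1.4903  24.8535]
```

View pics/s2.png

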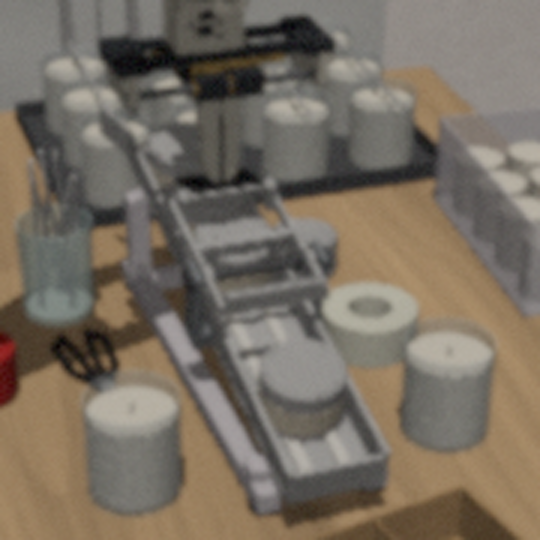

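The pad is down against its stop, and tin 1 is past the gate and sliding at crop (303,380). I'll hold, then release back along the arc.

Call:
move_arm(
  deltas=[0, 0, 0, 0, 0, 0, 0, 0, 0, 0, 0, 0, 0, 0, 0, 0, 0, 0, 0, 0, 0, 0, 0, 0, 0, 0, 0, 0, -0.003, 0, -0.009, 0, 0, 0, 0, -0.006, 0, -0.016, 0, 0, 0, 0, -0.01, 0, -0.023, 0, 0, 0, 0, -0.015, 0, -0.0295, 0, 0, 0, 0, -0.02, 0, -0.036, 0, 0, 0, 0, -0.025, 0, -0.047, 0, 0, 0, 0, -0.025, 0, -0.061, 0, 0, 0, 0, -0.025, 0, -0.061, 0, 0, 0, 0],
)

```text
t: 5.3
tool_pos: [0.499, 0.2254, 0.2413]
orientation: [2.165, 2.275, 0.004]
force: [-0.0, 0.1, -0.5]
opening: 0.0001
gripper_force: 0.0
```

Call:
move_arm(
  deltas=[0, 0, 0, 0, 0, 0, 0, 0, 0, 0, 0, 0, 0, 0, 0, 0, 0, 0, 0, 0, 0, 0, 0, 0, 0, 0, 0, 0, 0, 0, 0, 0, 0, 0, 0],
)

```text
t: 5.92
tool_pos: [0.498, 0.2251, 0.2396]
orientation: [-2.165, -2.276, 0.0]
force: [0.4, 0.0, 0.3]
opening: 0.0003
gripper_force: 0.0
```

Run:
```python
from h import *
np.set_printoptions(precision=4,suppress=True)
p,d,W=cam('side'); cv2.imwrite('pics/s3.png',cv2.resize(p[110:290,180:360,::-1],None,fx=3,fy=3,interpolation=2))
s=robot.read_state(); print(s['t'],s['tool_pos'],s['force'])
p,d,W=cam('wrist')
m=(p.max(-1)<60)&(W[...,2]>.16)&(W[...,2]<.22)&(abs(W[...,0]-.498)<.036)&(abs(W[...,1]-.225)<.07)
m[270:]=0
P=W[m]; print(len(P),np.median(P,0),P.min(0),P.max(0),np.linalg.svd(P-P.mean(0),full_matrices=False)[2][2])
```

```text
5.975 [0.498  0.2251 0.2396] [ 0.5097  0.5185 -0.5694]
5144 [0.4986 0.2353 0.2118] [0.465  0.2019 0.2029] [0.5323 0.2531 0.2171] [ 0.0113 -0.2244  0.9744]
```

View pics/s3.png

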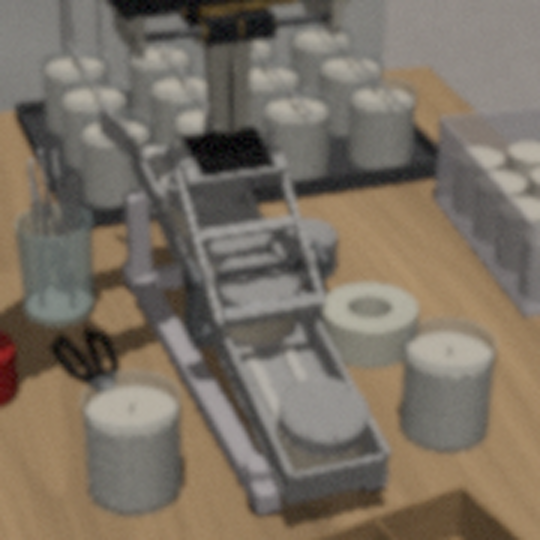

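Tin 1 is at the end stop (crop (325,415)), tin 2 is waiting at the shut gate and the pad is back up. Now the second press.

Call:
move_arm(
  deltas=[0, 0, 0.014, 0, 0, 0, 0, 0.005, 0, 0.025, 0, 0, 0, 0, 0.01, 0, 0.0315, 0, 0, 0, 0, 0.015, 0, 0.038, 0, 0, 0, 0, 0.019, 0, 0.045, 0, 0, 0, 0, 0.022, 0, 0.052, 0, 0, 0, 0, 0.025, 0, 0.06, 0, 0, 0, 0, 0.025, 0, 0.061, 0, 0, 0, 0, 0.025, 0, 0.061, 0, 0, 0, 0, 0.025, 0, 0.061, 0, 0, 0, 0, 0.025, 0, 0.061, 0, 0, 0, 0, 0.025, 0, 0.061, 0, 0, 0, 0],
)

```text
t: 7.52
tool_pos: [0.4972, 0.2513, 0.1814]
orientation: [2.165, 2.277, 0.005]
force: [-7.1, -0.7, 22.5]
opening: 0.0005
gripper_force: 10.7
```

Call:
move_arm(
  deltas=[0, 0, 0, 0, 0, 0, 0, 0, 0, 0, 0, 0, 0, 0, 0, 0, 0, 0, 0, 0, 0, -0.003, 0, -0.009, 0, 0, 0, 0, -0.006, 0, -0.016, 0, 0, 0, 0, -0.01, 0, -0.023, 0, 0, 0, 0, -0.015, 0, -0.0295, 0, 0, 0, 0, -0.02, 0, -0.036, 0, 0, 0, 0, -0.025, 0, -0.047, 0, 0, 0, 0, -0.025, 0, -0.08, 0, 0, 0, 0, -0.025, 0, -0.13, 0, 0, 0, 0, -0.025, 0, -0.13, 0, 0, 0, 0],
)

```text
t: 9.02
tool_pos: [0.4995, 0.2255, 0.3132]
orientation: [2.163, 2.274, 0.009]
force: [-0.3, 0.8, -0.0]
opening: 0.0003
gripper_force: 0.0
```

Call:
move_arm(
  deltas=[0, 0, 0, 0, 0, 0, 0, 0, 0, 0, 0, 0, 0, 0, 0, 0, 0, 0, 0, 0, 0, 0, 0, 0, 0, 0, 0, 0, 0, 0, 0, 0, 0, 0, 0, 0, 0, 0, 0, 0, 0, 0],
)

```text
t: 9.78
tool_pos: [0.498, 0.2251, 0.3086]
orientation: [-2.165, -2.276, 0.0]
force: [0.2, 0.4, -0.4]
opening: 0.0005
gripper_force: 0.0
```

Run:
```python
from h import *
p,d,W=cam('side'); cv2.imwrite('pics/s4.png',cv2.resize(p[110:290,180:360,::-1],None,fx=3,fy=3,interpolation=2))
```

```text
(no output)
```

View pics/s4.png

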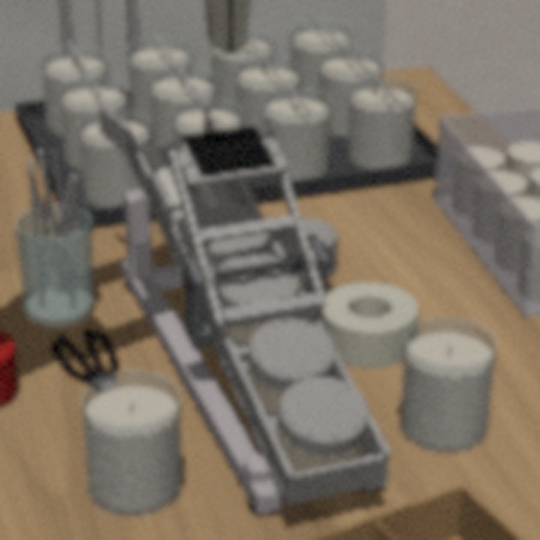

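Tins 1 and 2 are below the gate (crop (325,410) and (292,350)), tin 3 is behind the shut gate, and the hand is clear.

```bash
python3 -c "
from plant import robot
print(robot.close_job())"
```

```text
the job is handed in; nothing more can be done
None
```

I pressed and released the pad twice and handed the job in: in the last picture two tins stand at the end stop, the gate is shut with the third tin waiting behind it (the fourth is out of view behind the rocker), and the hand is clear; the hand-in returned no verdict.

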